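# Cover the saucepan and switch on the child-safe hotplate

### The arm

A 6-joint arm with a two-finger parallel gripper is mounted at the origin on a cart in front of the work surface, level with it; the furniture and walls round the work are solid. World frame = base frame: x ahead of the robot, y to its left, z up, the work surface at z = 0. Lengths are in m, angles in rad, forces in N, time in s.
With the tool pointing down it reaches from about 0.325 to 0.875 m from the base axis. Payload 4.4 kg.
Tool frame: the origin (TCP) lies between the finger pads; the fingertips stand 8 mm ahead of it and the grasp point (between the pads) lies 11 mm behind it; x points along the fingers, z is the direction in which the jaws open and shut, and the axes are right-handed (so a half turn about x gives the same grasp; the last joint's range is limited). The gripper opens to 85 mm and grips with 20 to 120 N. Pads are 22 mm wide; open, the fingers measure 114 mm over their backs; the gripper's body (76 mm by 85 mm) begins 54 mm behind the grasp point. The pads swing forward as they close: fully open they stand 13 mm farther back than shut.
Start: joints at [-1.442, 0.207, 1.542, -0, 1.393, -0.15], TCP at [0.158, -0.553, 0.239] pointing down, gripper open.
Joint ranges: [-2.73, 2.73], [-0.86, 2.22], [0.23, 2.46], [-1.11, 4.25], [0.08, 2.63], [-2.82, 2.82]. Speed limits (rad/s): [2.79, 2.79, 3.14, 3.14, 3.14, 3.14].

### API

Orientations are given as a rotation vector (axis times angle).
In Python, from rig import env, get_image, calibration, recognise, trace, place_of gives the robot as it stands.
- The arm moves only by the tool carry_out, never from a script. Its arguments are lists of equal length, an entry for each row: "hand": the closure, from 0 (fully open) to 1 (shut); "travel": the shift along the tool's x, y, z in m, a list of three; "spin": the turn about the tool's x in rad. In form: {"hand": [hand, ...], "travel": [[x, y, z], ...], "spin": [spin, ...]}. A call has 1 to 12 rows; each row is the pose to reach, as a shift and turn from the pose measured when the call began, along the tool's axes at that moment; what a row does not reach only later rows make up. A row lasts 1/8 s, in which the tool goes at most 62.5 mm and 10.7 degrees, less where a joint would pass 70% of its speed; a pose out of reach is approached as far as the arm can. A call with a gripper value outside its range is refused whole. The fingers move at their own pace and stop on an object; "grip_force" is the grip in N (left out, the last holds). Time passes only in rows, so rows that repeat a pose let the fingers close. It gives the time, the measured TCP pose, the force and the opening at its end, in the units of the state.
- env.observe(): the state, without advancing time (a new reading comes with each control period).
- get_image(name): name is "scene" or "side" or "wrist"; returns the picture (400x640x3 uint8, blue, green, red); there is no depth.
- calibration(name): a dict with "mtx" (3x3 intrinsics, pixels), "k1" (the pictures are not rectified: a ray, as slopes to the right and down, at radius r is drawn at 1 + k1 r^2 times it, then the intrinsics apply), "R" (3x3) and "t" (3): a world point X has camera coordinates R X + t. Camera axes: x right, y down, z forward; pixel columns grow to the right and rows downward; lengths in m; the calibration is good to about 2 mm. A picture is of the moment at which its call begins: read the wrist's pose just before it. calibration takes no time and is no camera call; for the wrist camera it gives the pose at the moment of the call.
- env.close_job(): hands the job in, once; it reports no verdict.
Trained networks look in the newest picture that a camera, given by its name, has taken for a name from the list of things; names that differ only in an ending like _2 or _b are one class to them, and where a whole thing is asked for, a point or a joint stands for the part that bears it (a point fixed in the world has none). Each returns a list of dicts, best first, with "p" (0 to 1); they miss things now and then, are a little off and sometimes report something else, mostly with a low value. They report only what shows in the picture. A call takes as long as a camera call.
- recognise(label, camera): "rect" ([centre column, centre row, width, height] in pixels, round what is visible of it).
- trace(label, camera): "pixels" (400x640 bool, what is visible of it) and "rect" ([centre column, centre row, width, height] in pixels, round what is visible of it).
- place_of(label, camera): "at" ([row, column] in pixels: a listed point, or the origin of a listed thing).
The state is a dict: "clock": time; "joint_pos": joint angles; "joint_vel": joint speeds; "joint_torque": joint torques, N m; "position": TCP position; "ee_rot": TCP orientation; "ft_force": force on the tool from outside, world axes, zero at the start; "moment": the same for the moment, N m; "width": finger opening in m.
Only numpy, scipy, OpenCV 4.12 (cv2) and the standard library are available. Lean on these libraries where they do the work, as an engineer would, in place of code of your own. Each camera call takes 0.05 s, during which the arm holds its last target.

### The job

Set the lid on the saucepan (put it down, do not drop it) so that it sits fully home and flat. Then switch the hotplate on to the middle one of its three heat dots: the knob is child-safe, so do not force it: push it in, turn it clockwise past its safety stop to that dot, and let it spring back out. Leave the covered pan on the plate and do not disturb the other things on the worktop.

Things in the scene. Friction and masses are not known exactly. Their poses are not given: they have to be found in the camera images.
- hotplate: White electric hotplate, 180 mm wide, 275 deep, 66 high, fixed. Origin: on the worktop under the centre of its round plate; z up; -x points to its front, where a panel slopes down, its outward normal 35 deg from vertical towards -x. The dark round plate (148 mm diameter, top 78 mm above the worktop) carries the pan. The one knob sits on the panel 128 mm from the plate's centre.
- knob (a joint): Turn of the knob, rad; clockwise, seen facing the panel, is positive. 0 = off (pointer at the dash, up the slope); small, medium and large dot at 0.65, 1.15, 1.65; end 1.8. Starts at 0 to 0.08. Friction 0.06 N m keeps it where it is left. Knob out: the safety stop blocks it at 0.15; in by over 6 mm it turns freely; beyond 0.58 it need not be held in.
- knob_push (a joint): How far the knob is pushed in along its axis, m: 0 = out, 0.008 = fully in (rigid stop). Spring: 4 N at the start, 9 N fully in; it springs back out when released.
- knob_grip (a point): Grip point on the knob's axis; moves and turns with it. z points out of the panel along the axis, x along the bar grip to its pointer end (white line), y across the bar. The black knob is a bar 60 mm long, 16 wide, 24 high on a round flange of 64 mm diameter; the bar's top is 6 mm beyond this point, the flange's face 18 mm behind it. Clockwise is about -z.
- pan_rim (a point): Centre of the mouth, level with the rim, of the steel saucepan standing loose on the plate: outside diameter 140 mm, inside 132, height 58, 0.8 kg. Its bar handle points roughly away from the robot, along the point's x, to 195 mm from the centre. z up.
- lid_knob (a point): Centre of the black grip (30 mm diameter, 29 high) of the steel lid lying loose on the worktop, grip up. It is 41 mm above the lid's underside, 34 mm above the underside of its brim; the lid's top is 25 mm below it. The lid is 144 mm in diameter, about 0.22 kg; under the brim a plug, 120 mm in diameter and 7 mm deep, goes inside the pan.
- lid_seat (a point): Point on the lid's axis, level with the underside of its brim, which rests on the pan's rim when the lid is on; z up through the grip. Mind the wall cabinet: it hangs over the rear half of the worktop, from about x = 0.53 back and above z = 0.48, so keep the wrist low or in front of it when lifting.
- salt_bowl: Bystander: small stoneware bowl, 110 mm diameter, 51 mm high, origin under its centre.
- jar_oats: Bystander: low clip-top glass jar with a red seal, 94 mm wide, 69 mm high, origin under its centre.
- oil_bottle_old: Bystander: square clear bottle with a black cap, 42 mm wide, 170 mm high, origin under its centre.

How it is judged:
On the way, in this order (a step that is already met when the one before it is completed fails the run):
1. The lid sits home on the pan: centred, level and down on the rim (horizontal distance between lid_seat and pan_rim below 0.01 m and z of lid_seat in the frame of pan_rim between -0.0035 and 0.0035 m and angle between lid_seat's own z axis and vertical below 0.06 rad), for 0.2 s.
2. The knob is pushed in at its safety stop (value of joint knob_push above 0.0055 m and value of joint knob below 0.6 rad), for 0.05 s.
3. The knob is turned past its safety stop to the middle dot (value of joint knob between 0.95 and 1.35 rad), for 0.1 s.
At the end, for the whole second after the job is handed in: The knob points at the middle dot (1.15 rad within 0.2 rad) and is sprung out; the lid is centred on the pan within 10 mm, level within 0.06 rad and down on the rim within 3.5 mm; the pan stands level on the plate, its centre within 30 mm of the plate's centre (all of step 1 and all of step 3 and value of joint knob_push below 0.002 m and horizontal distance between pan_rim and hotplate below 0.03 m and angle between pan_rim's own z axis and vertical below 0.05 rad and height (world z) of pan_rim between 0.13 and 0.142 m); the robot touches nothing.
It fails at once if The lid is dropped onto the pan (falls or moves faster than 0.5 m/s close over it) (linear speed of lid above 0.5 m/s and horizontal distance between lid_seat and pan_rim below 0.04 m and z of lid_seat in the frame of pan_rim below 0.05 m).
It fails at once if A bystander (bowl, jar or bottle) is shifted by more than 30 mm (distance of any of salt_bowl, jar_oats, oil_bottle_old from where it was at the start of the episode above 0.03 m).
It fails at once if The knob is forced hard against its safety stop without being pushed in (value of joint knob between 0.23 and 0.5 rad and value of joint knob_push below 0.0045 m).
It also fails if it takes over 58 s, if anything falls off the work surface, if the arm or the gripper's body presses on something with over 40 N, if the wrist force passes 120 N, or if a joint passes its speed limit or range.

## Working session

There is one attempt and no reset: what is moved stays moved. The work goes in short steps, Python scripts to look and compute and a tool call to move; the robot and the scene stay as the last step left them, time stands still between calls to the robot, and variables do not carry over. Pictures are saved under pics/ and viewed, and the job is handed in when it is done.

Besides the shell and the picture viewer there is one more tool, called after "Call:" as name(argument=value, ...), one argument or row to a line, values as JSON. carry_out: Moves the arm, as the interface text tells. Its arguments: {"type":"object","properties":{"hand":{"type":"array"},"travel":{"type":"array"},"spin":{"type":"array"},"grip_force":{"type":"number"}},"required":["hand","travel","spin"]}

```bash
ls; mkdir -p pics; cat > h.py <<'E'
import numpy as np, cv2
from rig import env, get_image, calibration, recognise, trace, place_of
from scipy.spatial.transform import Rotation as Rn
from scipy.optimize import least_squares
def ray(c,row,col):
    M=np.array(c["mtx"]);x=(col-M[0,2])/M[0,0];y=(row-M[1,2])/M[1,1]
    rd=np.hypot(x,y);r=rd
    for _ in range(30): r=rd/(1+c["k1"]*r*r)
    s=r/rd if rd>0 else 1
    R=np.array(c["R"]);t=np.array(c["t"]).ravel()
    d=R.T@np.array([x*s,y*s,1]);return -R.T@t,d/np.linalg.norm(d)
def proj(c,X):
    p=np.array(c["R"])@np.array(X)+np.array(c["t"]).ravel();M=np.array(c["mtx"])
    x,y=p[0]/p[2],p[1]/p[2];f=1+c["k1"]*(x*x+y*y)
    return np.array([M[1,1]*y*f+M[1,2],M[0,0]*x*f+M[0,2]])  #row,col
def tri(obs):
    A=np.zeros((3,3));b=np.zeros(3)
    for c,(r,cc) in obs:
        o,d=ray(c,r,cc);P=np.eye(3)-np.outer(d,d);A+=P;b+=P@o
    X=np.linalg.solve(A,b);return X,[np.round(proj(c,X)-np.array(a),1) for c,a in obs]
def onz(c,r,cc,z):
    o,d=ray(c,r,cc);return o+d*(z-o[2])/d[2]
E
python3 - <<'E'
from h import *
C={}
pts={}
for n in ("scene","side","wrist"):
    im=get_image(n);cv2.imwrite(f"pics/{n}0.png",im);C[n]=calibration(n)
    print(n,np.round(C[n]["mtx"],1).tolist(),C[n]["k1"])
    for l in ["lid_knob","pan_rim","knob_grip","salt_bowl","jar_oats","oil_bottle_old","hotplate","lid_seat"]:
        if n=="wrist" and l not in("lid_knob","pan_rim","knob_grip"):continue
        r=place_of(l,n)
        print(n,l,[(np.round(q["at"],1).tolist(),round(q["p"],2)) for q in r[:2]])
        if r and r[0]["p"]>.3: pts.setdefault(l,[]).append((C[n],r[0]["at"]))
for l,o in pts.items():
    if len(o)>1:
        X,e=tri(o);print(l,np.round(X,4),e)
s=env.observe();print({k:np.round(v,3).tolist() for k,v in s.items()})
E
```

```text
pics
scene [[402.6, 0.0, 317.2], [0.0, 402.6, 204.0], [0.0, 0.0, 1.0]] 0.023652840737542806
scene lid_knob [([215.9, 418.7], 0.57)]
scene pan_rim [([264.9, 323.2], 0.85)]
scene knob_grip [([231.4, 359.2], 0.87)]
scene salt_bowl [([170.6, 354.1], 0.86), ([192.8, 320.8], 0.33)]
scene jar_oats [([198.0, 319.1], 0.83)]
scene oil_bottle_old [([162.9, 316.8], 0.96)]
scene hotplate [([300.6, 327.2], 0.58)]
scene lid_seat [([220.3, 411.2], 0.68), ([261.5, 325.1], 0.19)]
side [[370.2, 0.0, 315.6], [0.0, 370.2, 194.9], [0.0, 0.0, 1.0]] -0.08446437187679882
side lid_knob [([257.2, 247.5], 0.86), ([203.5, 266.8], 0.4)]
side pan_rim [([158.0, 260.7], 0.7)]
side knob_grip [([201.1, 274.0], 0.64)]
side salt_bowl [([276.5, 362.5], 0.89)]
side jar_oats [([242.2, 353.5], 0.97)]
side oil_bottle_old [([258.3, 410.5], 0.59)]
side hotplate [([204.9, 266.0], 0.93)]
side lid_seat [([268.4, 250.2], 0.97)]
wrist [[329.4, 0.0, 314.5], [0.0, 329.4, 199.2], [0.0, 0.0, 1.0]] -0.03544909863881373
wrist lid_knob []
wrist pan_rim []
wrist knob_grip []
lid_knob [ 0.4437 -0.1837  0.0306] [array([-0.1, -0.2]), array([ 
[... 201 characters left out ...]
array([0.6, 0.7]), array([-0.6,  1.1])]
jar_oats [ 0.6904 -0.086  -0.0051] [array([0.1, 0.1]), array([-0.1,  0.2])]
oil_bottle_old [ 0.7961 -0.183   0.0028] [array([-1.4, -1.2]), array([ 1.4, -2. ])]
hotplate [ 0.4675  0.131  -0.0027] [array([-1.2, -1.6]), array([ 0.5, -1.4])]
lid_seat [ 0.4532 -0.1826  0.003 ] [array([1., 2.]), array([-0.8,  2.5])]
{'clock': 1.1, 'joint_pos': [-1.442, 0.207, 1.542, -0.0, 1.393, -0.15], 'joint_vel': [-0.0, -0.001, 0.001, -0.001, -0.001, -0.001], 'joint_torque': [-0.0, -38.306, -29.198, -0.0, 0.001, 0.0], 'position': [0.158, -0.553, 0.239], 'ee_rot': [1.001, 1.328, -1.001], 'ft_force': [-0.024, -0.196, -1.2], 'moment': [-0.018, -0.014, 0.031], 'width': 0.085}
```

View pics/scene0.png

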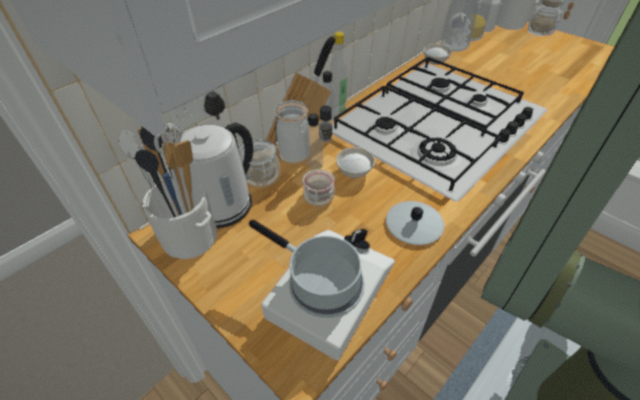

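View pics/side0.png

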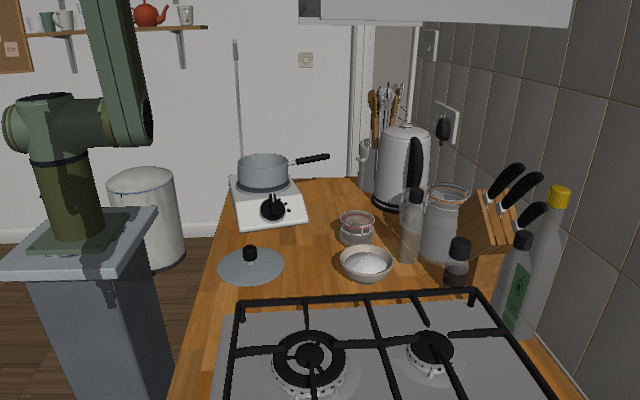

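View pics/wrist0.png

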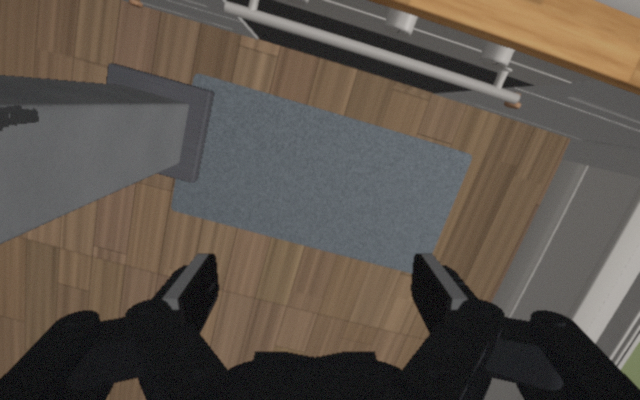

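The scene view shows the lid at about (220, 415), the pan at (270, 325) and the knob at (235, 358). The bowl and jar are behind them. The side view agrees: lid grip at (252, 248), knob at (207, 272), and the panel faces -y. The wrist view shows only floor.

Next I'll work out the move to hover over the lid.

```bash
cat >> h.py <<'E'
def tool():
    s=env.observe();R=Rn.from_rotvec(s["ee_rot"]).as_matrix();return s,np.array(s["position"]),R
def to(target):
    s,p,R=tool();return R.T@(np.array(target)-p)
E
python3 - <<'E'
from h import *
s,p,R=tool();print(np.round(R,3))
d=to([.40,-.184,.22]);print(np.round(d,3),np.linalg.norm(d))
print(s["joint_pos"])
E
```

```text
[[-0.     0.961  0.275]
 [ 0.     0.275 -0.961]
 [-1.    -0.    -0.   ]]
[ 0.019  0.334 -0.288] 0.4413971130180585
[-1.44248698e+00  2.06604543e-01  1.54154070e+00 -3.04646097e-05
  1.39347763e+00 -1.50457184e-01]
```

Call:
carry_out(
  hand=[0, 0, 0, 0, 0, 0, 0, 0, 0],
  travel=[
    [0.0, 0.042, -0.036],
    [0.005, 0.084, -0.072],
    [0.01, 0.126, -0.108],
    [0.01, 0.168, -0.144],
    [0.015, 0.21, -0.18],
    [0.02, 0.252, -0.216],
    [0.02, 0.294, -0.252],
    [0.02, 0.334, -0.288],
    [0.02, 0.334, -0.288],
  ],
  spin=[0, 0, 0, 0, 0, 0, 0, 0, 0],
)

```text
clock: 2.22
position: [0.4014, -0.1811, 0.2194]
ee_rot: [0.997, 1.331, -0.996]
ft_force: [-0.6, -0.0, -0.2]
width: 0.0855
```

```bash
cat > look.py <<'E'
from h import *
import sys
tag=sys.argv[1];labels=sys.argv[2].split(",")
cams=sys.argv[3].split(",")
s,p,R=tool();print("tcp",np.round(p,4),"J",np.round(s["joint_pos"],2),"t",s["clock"])
for n in cams:
    c=calibration(n);im=get_image(n);cv2.imwrite(f"pics/{n}{tag}.png",im)
    o,d=ray(c,199,314);print(n,"cam",np.round(o,3),"dir",np.round(d,3))
    for l in labels:
        r=place_of(l,n);print(n,l,[(np.round(q["at"],1).tolist(),round(q["p"],2)) for q in r[:2]])
        if r:
            import pickle,os
            D=pickle.load(open("obs.pkl","rb")) if os.path.exists("obs.pkl") else {}
            D.setdefault(l,[]).append((n+tag,r[0]["p"],{k:np.array(c[k]) for k in("mtx","k1","R","t")},r[0]["at"]))
            pickle.dump(D,open("obs.pkl","wb"))
E
python3 look.py 1 lid_knob,lid_seat,pan_rim,knob_grip wrist
```

```text
tcp [ 0.4014 -0.1811  0.2194] J [-0.62 -0.07  1.88  0.    1.33  0.66] t 2.225
wrist cam [ 0.469 -0.161  0.354] dir [-0.268 -0.077 -0.96 ]
wrist lid_knob [([134.1, 326.4], 0.88)]
wrist lid_seat [([130.9, 323.7], 0.63)]
wrist pan_rim []
wrist knob_grip [([13.4, 144.8], 0.76)]
```

View pics/wrist1.png

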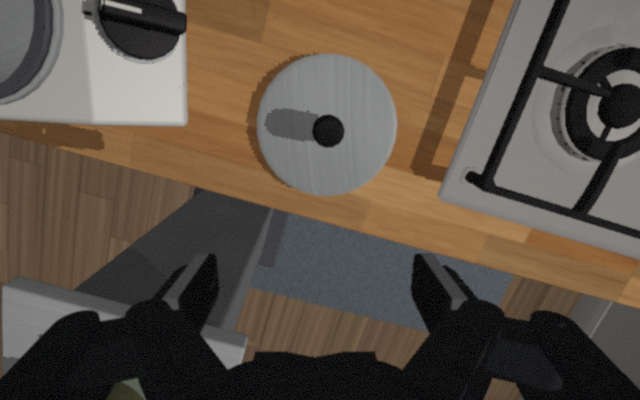

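The wrist view shows the lid grip at (131, 328) and the knob at (15, 145), with its pointer (white line) up-slope, to the left in the image. I'll take a second view from nearer the pan.

```bash
python3 - <<'E'
from h import *
print(np.round(to([.38,.03,.27]),3))
E
```

```text
[-0.051  0.04  -0.212]
```

Call:
carry_out(
  hand=[0, 0, 0, 0, 0, 0, 0],
  travel=[
    [-0.01, 0.007, -0.04],
    [-0.02, 0.014, -0.08],
    [-0.03, 0.021, -0.12],
    [-0.04, 0.03, -0.16],
    [-0.05, 0.04, -0.2],
    [-0.05, 0.04, -0.21],
    [-0.05, 0.04, -0.21],
  ],
  spin=[0, 0, 0, 0, 0, 0, 0],
)

```text
clock: 3.35
position: [0.3805, 0.0271, 0.269]
ee_rot: [1.002, 1.327, -1.004]
ft_force: [-0.8, 0.2, -1.0]
width: 0.0854
```

```bash
python3 look.py 2 lid_knob,lid_seat,pan_rim,knob_grip,hotplate wrist
```

```text
tcp [0.3805 0.0271 0.269 ] J [-0.16 -0.26  1.93 -0.    1.47  1.14] t 3.35
wrist cam [0.449 0.047 0.404] dir [-0.269 -0.076 -0.96 ]
wrist lid_knob [([163.2, 508.1], 0.95)]
wrist lid_seat [([155.6, 490.9], 0.69)]
wrist pan_rim [([45.0, 216.0], 0.61)]
wrist knob_grip [([69.9, 392.7], 0.61)]
wrist hotplate [([164.0, 510.5], 0.62)]
```

View pics/wrist2.png

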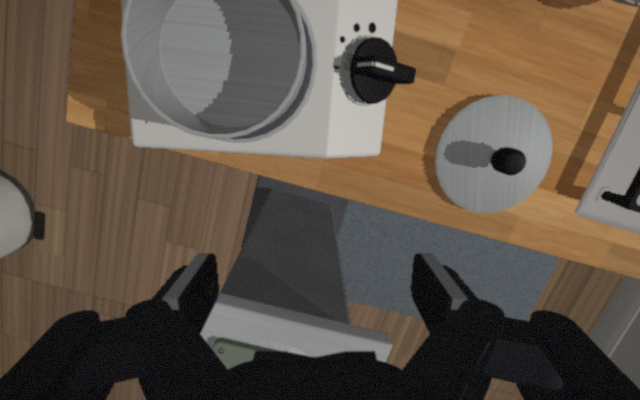

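The view shows the lid grip at (160, 508), the knob at (70, 380) with its dash and dots, and the pan cut off at the top. I'll take one more view shifted forward.

Call:
carry_out(
  hand=[0, 0, 0, 0],
  travel=[
    [0, 0.03, -0.02],
    [0, 0.065, -0.03],
    [0, 0.08, -0.03],
    [0, 0.08, -0.03],
  ],
  spin=[0, 0, 0, 0],
)

```text
clock: 4.15
position: [0.4498, 0.077, 0.2684]
ee_rot: [1.003, 1.328, -1.006]
ft_force: [-0.4, -0.1, 0.7]
width: 0.0856
```

```bash
python3 look.py 3 lid_knob,lid_seat,pan_rim,knob_grip,hotplate wrist
python3 - <<'E'
from h import *
import pickle
D=pickle.load(open("obs.pkl","rb"))
# stored scene/side from first look
S,Z=calibration("scene"),calibration("side")
ext={"lid_knob":[(S,[215.9,418.7]),(Z,[257.2,247.5])],"pan_rim":[(S,[264.9,323.2]),(Z,[158,260.7])],"knob_grip":[(S,[231.4,359.2]),(Z,[201.1,274])]}
for l in ext:
    w=[(c,a) for n,p,c,a in D[l]]
    for nm,o in (("w",w),("all",w+ext[l]),("w+side",w+ext[l][1:])):
        if len(o)>1:
            X,e=tri(o);print(l,nm,np.round(X,4),[x.tolist() for x in e])
E
```

```text
tcp [0.4498 0.077  0.2684] J [-0.02 -0.07  1.78 -0.    1.44  1.28] t 4.15
wrist cam [0.518 0.097 0.403] dir [-0.271 -0.075 -0.96 ]
wrist lid_knob [([227.9, 526.2], 0.88)]
wrist lid_seat [([215.0, 504.3], 0.91)]
wrist pan_rim [([150.2, 258.1], 0.65)]
wrist knob_grip [([154.3, 413.5], 0.58)]
wrist hotplate []
lid_knob w [ 0.4482 -0.1789  0.046 ] [[-1.9, 0.9], [-0.5, 1.9], [1.7, -2.7]]
lid_knob all [ 0.4458 -0.1844  0.033 ] [[1.1, 5.1], [0.8, -1.1], [0.7, -6.0], [-1.3, -0.6], [-0.7, 0.6]]
lid_knob w+side [ 0.4466 -0.1845  0.0345] [[0.4, 5.5], [0.3, 0.0], [0.6, -4.9], [-1.3, 0.9]]
pan_rim w [0.4697 0.1311 0.1326] [[0.1, -0.3], [-0.1, 0.3]]
pan_rim all [0.468  0.1331 0.1377] [[0.4, -5.3], [2.0, -3.7], [-2.2, 1.6], [1.5, 1.4]]
pan_rim w+side [0.4684 0.1289 0.1429] [[0.4, -1.8], [4.0, 0.4], [0.2, 1.3]]
knob_grip w [ 0.4979 -0.0143  0.0726] [[0.2, 0.1], [0.1, -1.7], [-0.1, 1.6]]
knob_grip all [ 0.4982 -0.0138  0.0767] [[-1.7, -3.0], [-0.8, -1.1], [0.1, 2.5], [-0.1, -0.2], [0.8, -0.8]]
knob_grip w+side [ 0.4983 -0.0138  0.0769] [[-1.9, -3.0], [-0.9, -1.0], [0.0, 2.6], [0.8, -0.7]]
```

View pics/wrist3.png

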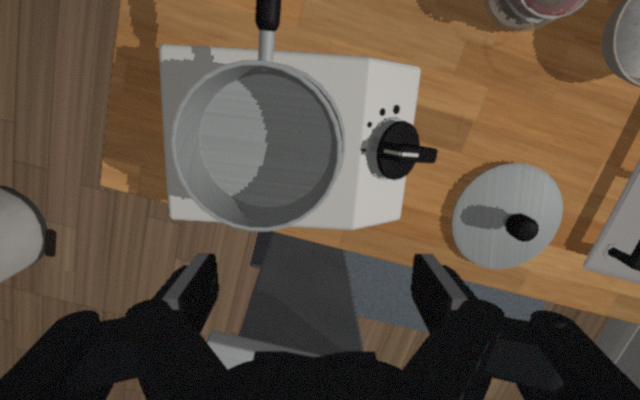

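```bash
cat > fit.py <<'E'
from h import *
def circ(X,r,n=90):
    a=np.linspace(0,2*np.pi,n,endpoint=False);return np.array(X)+r*np.c_[np.cos(a),np.sin(a),0*a]
def fitcirc(cs,r,x0,zfix=None,loss="soft_l1"):
    # cs: list of (calib, contour pts Nx2 (row,col))
    def res(v):
        X=[v[0],v[1],v[2] if zfix is None else zfix];out=[]
        for c,P in cs:
            Q=np.array([proj(c,q) for q in circ(X,r,180)])
            ce=Q.mean(0);ap=np.arctan2(*(P-ce).T);aq=np.arctan2(*(Q-ce).T)
            o=np.argsort(aq);rq=np.interp(ap,aq[o],np.hypot(*(Q-ce).T)[o],period=2*np.pi)
            out.append(np.hypot(*(P-ce).T)-rq)
        return np.concatenate(out)
    s=least_squares(res,x0 if zfix is None else x0[:2],loss=loss);return s.x,np.sqrt(np.mean(s.fun**2)),res(s.x)
def contour(m):
    cs,_=cv2.findContours(m.astype(np.uint8),cv2.RETR_EXTERNAL,cv2.CHAIN_APPROX_NONE)
    k=max(cs,key=cv2.contourArea)[:,0,:];return k[:,::-1].astype(float)
E
python3 - <<'E'
from fit import *
import pickle
c=calibration("wrist");im=get_image("wrist");S={}
ov=im.copy()
for l in("lid_knob","pan_rim","knob_grip"):
    r=trace(l,"wrist");print(l,[(round(q["p"],2),np.round(q["rect"]).tolist(),int(q["pixels"].sum())) for q in r[:2]])
    S[l]=r[0]["pixels"];ov[S[l]]=ov[S[l]]//2+np.array([0,0,120],np.uint8)
for n in("side","scene"):
    i2=get_image(n)
    for l in("lid_knob","pan_rim"):
        r=trace(l,n);print(n,l,[(round(q["p"],2),np.round(q["rect"]).tolist()) for q in r[:2]])
        S[n+l]=r[0]["pixels"] if r else None
cv2.imwrite("pics/ov3.png",ov);pickle.dump(({k:np.array(c[k]) for k in("mtx","k1","R","t")},S),open("seg3.pkl","wb"))
P=contour(S["lid_knob"])
for z in (None,.007,.009):
    print("lid",z,*[np.round(x,4) for x in fitcirc([(c,P)],.072,[.446,-.183,.01],z)[:2]])
for z in (.136,):
    P=contour(S["pan_rim"]);f=fitcirc([(c,P)],.070,[.468,.133,.136],z);print("pan",f[0],f[1])
E
```

```text
lid_knob [(0.83, [508.0, 217.0, 111.0, 109.0], 9130)]
pan_rim [(0.73, [256.0, 115.0, 168.0, 229.0], 24224)]
knob_grip [(0.94, [401.0, 149.0, 67.0, 67.0], 2331)]
side lid_knob [(0.89, [250.0, 267.0, 71.0, 38.0])]
side pan_rim [(0.74, [274.0, 207.0, 26.0, 29.0]), (0.66, [286.0, 168.0, 92.0, 38.0])]
scene lid_knob [(0.68, [416.0, 222.0, 55.0, 44.0])]
scene pan_rim [(0.58, [305.0, 267.0, 114.0, 90.0])]
lid None [ 0.4491 -0.181   0.0067] 0.4458
lid 0.007 [ 0.4492 -0.1808] 0.4472
lid 0.009 [ 0.4494 -0.1794] 0.5398
pan [0.46975025 0.13259725] 18.71225943223889
```

View pics/ov3.png

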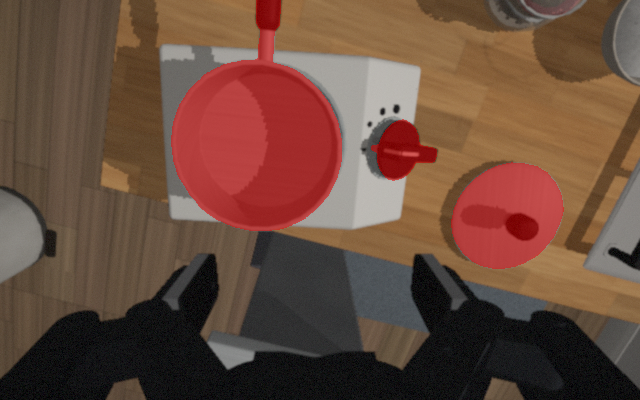

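```bash
python3 - <<'E'
from fit import *
import pickle
c,S=pickle.load(open("seg3.pkl","rb"))
P=contour(S["pan_rim"])
ce=np.array([145,257]);d=P-ce
k=~((np.abs(P[:,1]-266)<22)&(P[:,0]<90))&(np.hypot(*d.T)>75)
P=P[k]
for z in(None,.136,.140):
    f=fitcirc([(c,P)],.070,[.468,.133,.136],z);print("pan",z,np.round(f[0],4),round(f[1],2))
for r,cc in [(46,163),(58,368)]: print(np.round(onz(c,r,cc,.066),4))
a,b=[onz(c,*q,.066) for q in [(46,163),(58,368)]];d=a-b;print("x_h yaw",np.arctan2(d[1],d[0]))
im=cv2.imread("pics/wrist3.png")
z=cv2.resize(im[20:240,150:450],None,fx=2.6,fy=2.6,interpolation=cv2.INTER_CUBIC);cv2.imwrite("pics/z3.png",z)
E
```

```text
pan None [0.4682 0.1329 0.1332] 0.38
pan 0.136 [0.4686 0.1325] 0.96
pan 0.14 [0.4692 0.1317] 2.22
[0.5296 0.2504 0.066 ]
[0.5714 0.059  0.066 ]
x_h yaw 1.7862175397800757
```

View pics/z3.png

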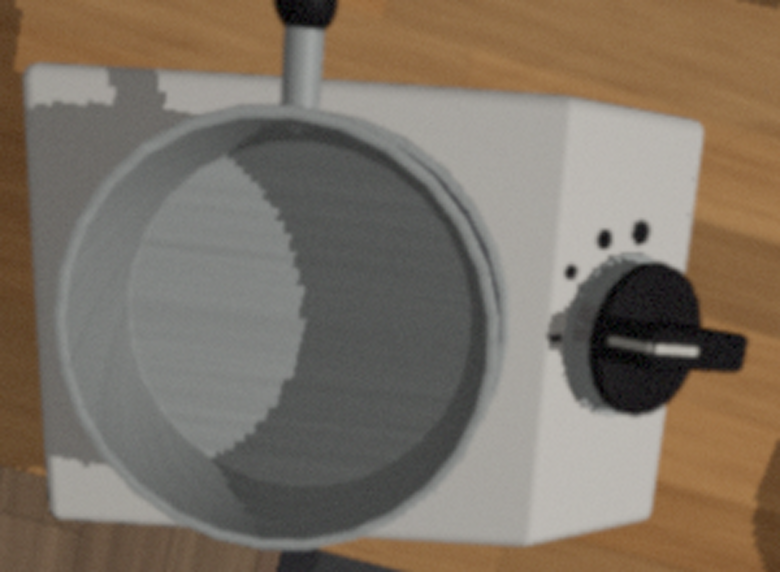

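The pan rim fits at (0.468, 0.133, 0.134–0.136), the lid axis at (0.449, -0.181) with its brim at 7 mm, and the hotplate's x yaw at 1.786. Next I'll grasp the lid.

```bash
python3 - <<'E'
from h import *
print(np.round(to([.449,-.181,.12]),4),np.round(to([.449,-.181,.033]),4))
E
```

```text
[ 0.149  -0.0705  0.2486] [ 0.236  -0.0704  0.2486]
```

Call:
carry_out(
  hand=[0, 0, 0, 0, 0, 0, 0, 0],
  travel=[
    [0.02, -0.013, 0.045],
    [0.05, -0.026, 0.09],
    [0.075, -0.039, 0.135],
    [0.1, -0.052, 0.18],
    [0.125, -0.062, 0.22],
    [0.149, -0.0705, 0.2486],
    [0.149, -0.0705, 0.2486],
    [0.149, -0.0705, 0.2486],
  ],
  spin=[0, 0, 0, 0, 0, 0, 0, 0],
)

```text
clock: 5.95
position: [0.4493, -0.1806, 0.1203]
ee_rot: [1.004, 1.327, -1.005]
ft_force: [-0.5, -0.5, -0.1]
width: 0.0858
```

```bash
python3 - <<'E'
from h import *
print(np.round(to([.449,-.181,.033]),4))
c=calibration("wrist");im=get_image("wrist");cv2.imwrite("pics/w4.png",im)
r=place_of("lid_knob","wrist");print(r[:1],proj(c,[.449,-.181,.041]))
E
```

```text
[ 0.0873 -0.0003  0.0003]
[{'at': [208.5, 317.4], 'p': 0.57}] [211.78987458 315.84465038]
```

View pics/w4.png

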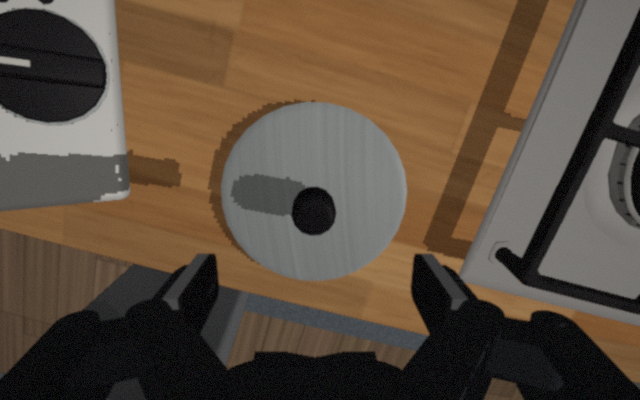

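The grip is at (211, 314) against a prediction of (212, 316), so the fingers are centred on it. I'll descend and close.

Call:
carry_out(
  hand=[0, 0, 0, 0, 0.5, 1, 1, 1, 1, 1],
  travel=[
    [0.04, 0, 0],
    [0.07, 0, 0],
    [0.087, 0, 0],
    [0.087, 0, 0],
    [0.087, 0, 0],
    [0.087, 0, 0],
    [0.087, 0, 0],
    [0.087, 0, 0],
    [0.087, 0, 0],
    [0.087, 0, 0],
  ],
  spin=[0, 0, 0, 0, 0, 0, 0, 0, 0, 0],
  grip_force=40,
)

```text
clock: 7.3
position: [0.4504, -0.1807, 0.035]
ee_rot: [1.003, 1.325, -1.003]
ft_force: [-0.3, 0.7, 5.8]
width: 0.0283
```

Call:
carry_out(
  hand=[1, 1, 1, 1, 1, 1, 1, 1],
  travel=[
    [-0.01, 0, 0],
    [-0.03, 0, 0],
    [-0.06, 0, 0],
    [-0.1, 0, 0],
    [-0.14, 0, 0],
    [-0.18, 0, 0],
    [-0.2, 0, 0],
    [-0.2, 0, 0],
  ],
  spin=[0, 0, 0, 0, 0, 0, 0, 0],
)

```text
clock: 8.3
position: [0.451, -0.181, 0.237]
ee_rot: [1.003, 1.32, -1.002]
ft_force: [-0.1, -0.3, -1.8]
width: 0.028
```

```bash
python3 - <<'E'
from fit import *
s,p,R=tool();print(p,s["width"],s["ft_force"])
for n in("wrist","side"):
    c=calibration(n);im=get_image(n);cv2.imwrite(f"pics/{n}5.png",im)
    r=trace("lid_knob",n);print([(round(q["p"],2),np.round(q["rect"]).tolist()) for q in r[:2]])
    if r and n=="wrist":
        m=r[0]["pixels"];im[m]=im[m]//2+np.array([0,0,120],np.uint8);cv2.imwrite("pics/ov5.png",im);np.save("m5.npy",m)
print(np.round(to([.468,.133,.235]),4))
E
```

```text
[ 0.450998   -0.18104945  0.23703529] 0.027978517171474267 [-0.05871827 -0.30325051 -1.84443322]
[(0.77, [315.0, 231.0, 274.0, 251.0])]
[(0.92, [244.0, 177.0, 74.0, 34.0]), (0.34, [272.0, 208.0, 29.0, 30.0])]
[-0.0018  0.1035 -0.2958]
```

View pics/ov5.png

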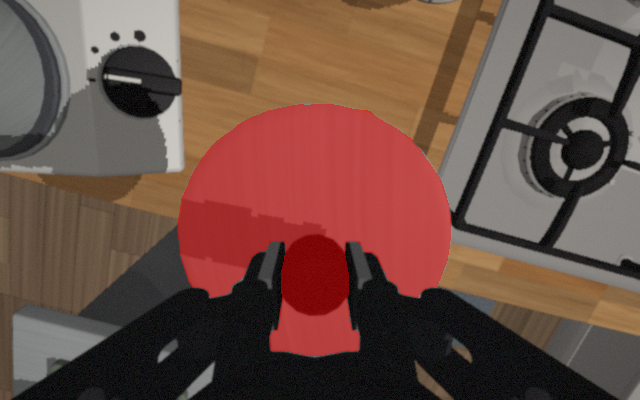

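View pics/side5.png

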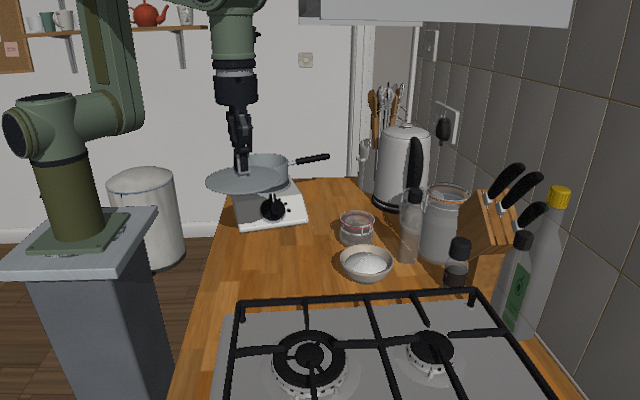

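The lid is held level at about (244, 180) in the side view. I'll fit its outline to find its offset from the TCP.

```bash
python3 - <<'E'
from fit import *
s,p,R=tool();c=calibration("wrist");P=contour(np.load("m5.npy"))
P=P[(P[:,0]<285)];ce=np.array([231,315]);P=P[np.hypot(*(P-ce).T)>105]
for z in(None,.205,.209,.213):
    f=fitcirc([(c,P)],.072,[p[0],p[1],.209],z);x=f[0];print(z,np.round(x,4),round(f[1],2),"rel",np.round(x[:2]-p[:2],4))
# tilt: full pose fit
def res(v):
    n=Rn.from_rotvec([v[3],v[4],0]).as_matrix();Q=np.array([proj(c,np.array(v[:3])+n@q) for q in circ([0,0,0],.072,180)])
    e=Q.mean(0);ap=np.arctan2(*(P-e).T);aq=np.arctan2(*(Q-e).T);o=np.argsort(aq)
    return np.hypot(*(P-e).T)-np.interp(ap,aq[o],np.hypot(*(Q-e).T)[o],period=2*np.pi)
s=least_squares(res,[*p[:2],.209,0,0],loss="soft_l1");print(np.round(s.x,4),np.round(s.x[:2]-p[:2],4),np.sqrt(np.mean(res(s.x)**2)))
E
```

```text
None [ 0.4478 -0.1792  0.2074] 0.67 rel [-0.0011  0.0005]
0.205 [ 0.4481 -0.1793] 1.43 rel [-0.0009  0.0005]
0.209 [ 0.4477 -0.1793] 1.05 rel [-0.0012  0.0005]
0.213 [ 0.4475 -0.1795] 3.01 rel [-0.0014  0.0003]
[ 0.4479 -0.1795  0.2074  0.0104 -0.0018] [-0.0011  0.0003] 0.639715098416681
```

Call:
carry_out(
  hand=[1, 1, 1, 1, 1, 1, 1, 1, 1, 1],
  travel=[
    [0, 0.01, -0.03],
    [0, 0.022, -0.065],
    [0, 0.036, -0.105],
    [0, 0.05, -0.145],
    [0, 0.065, -0.185],
    [0, 0.08, -0.225],
    [0, 0.094, -0.265],
    [0, 0.102, -0.29],
    [0, 0.104, -0.296],
    [0, 0.104, -0.296],
  ],
  spin=[0, 0, 0, 0, 0, 0, 0, 0, 0, 0],
)

```text
clock: 9.75
position: [0.4678, 0.1331, 0.2321]
ee_rot: [1.001, 1.33, -1.005]
ft_force: [-0.2, 0.2, -1.2]
width: 0.0279
```

```bash
python3 - <<'E'
from h import *
for i in range(3):
    s,p,R=tool();print(np.round(p,4),np.round(to([.469,.1325,.235]),4))
    im=get_image("wrist")
cv2.imwrite("pics/wrist6.png",im);cv2.imwrite("pics/side6.png",get_image("side"))
E
```

```text
[0.4678 0.1331 0.2321] [-0.0029  0.001   0.0009]
[0.468  0.1327 0.2324] [-0.0026  0.0009  0.0005]
[0.4682 0.1325 0.2326] [-0.0024  0.0008  0.0002]
```

View pics/wrist6.png

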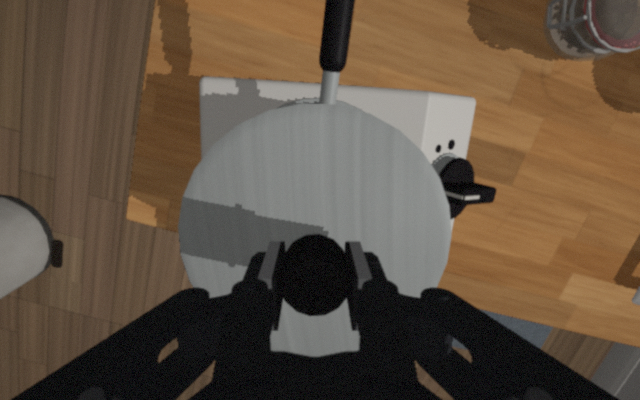

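View pics/side6.png

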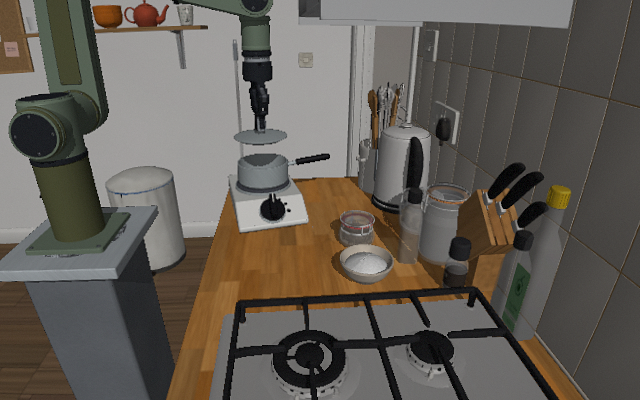

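The lid sits over the pan in both views. I'll lower it, slowly at the end.

Call:
carry_out(
  hand=[1, 1, 1, 1, 1, 1, 1],
  travel=[
    [0.015, 0.001, 0],
    [0.03, 0.001, 0],
    [0.045, 0.001, 0],
    [0.056, 0.001, 0],
    [0.061, 0.001, 0],
    [0.064, 0.001, 0],
    [0.064, 0.001, 0],
  ],
  spin=[0, 0, 0, 0, 0, 0, 0],
)

```text
clock: 10.82
position: [0.4694, 0.1327, 0.1692]
ee_rot: [1.004, 1.328, -1.005]
ft_force: [-0.2, 0.3, -2.5]
width: 0.0279
```

```bash
python3 - <<'E'
from h import *
for i in range(2):
    s,p,R=tool();print(np.round(p,4),np.round(s["ft_force"],1),np.round(s["moment"],2))
    im=get_image("side")
cv2.imwrite("pics/side7.png",cv2.resize(im[110:240,180:380],None,fx=4,fy=4,interpolation=cv2.INTER_CUBIC))
E
```

```text
[0.4694 0.1327 0.1692] [-0.2  0.3 -2.5] [ 0.   -0.03  0.03]
[0.4696 0.1327 0.1694] [-0.3 -0.5 -1.9] [-0.03  0.01  0.  ]
```

View pics/side7.png

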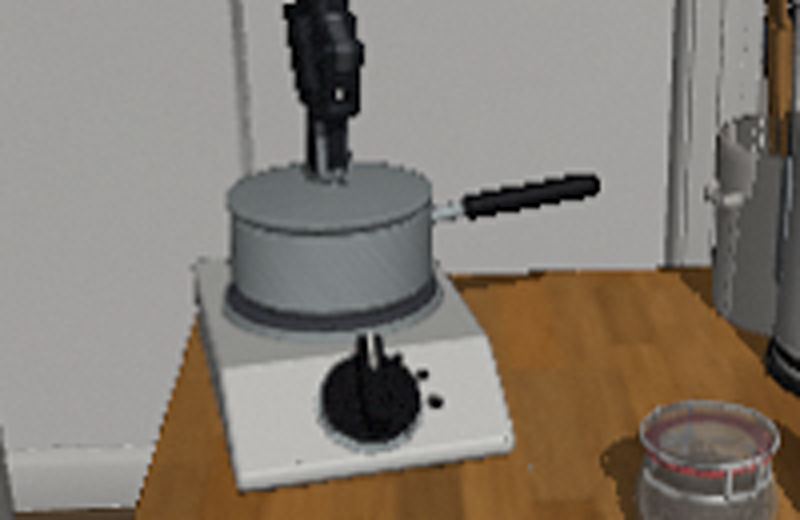

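The lid is well aligned and nearly down. I'll go down a few more millimetres, watching the force.

Call:
carry_out(
  hand=[1, 1, 1, 1, 1],
  travel=[
    [0.002, 0, 0],
    [0.004, 0, 0],
    [0.005, 0, 0],
    [0.006, 0, 0],
    [0.006, 0, 0],
  ],
  spin=[0, 0, 0, 0, 0],
)

```text
clock: 11.55
position: [0.4696, 0.1328, 0.164]
ee_rot: [1.004, 1.327, -1.005]
ft_force: [-2.3, -0.7, 4.0]
width: 0.028
```

Call:
carry_out(
  hand=[1, 1, 1],
  travel=[
    [0.001, 0, 0],
    [0.0015, 0, 0],
    [0.0015, 0, 0],
  ],
  spin=[0, 0, 0],
)

```text
clock: 11.92
position: [0.4696, 0.1328, 0.164]
ee_rot: [1.004, 1.327, -1.005]
ft_force: [-5.1, -1.3, 8.8]
width: 0.0279
```

It's in firm contact, so the lid is seated. I'll relax the press, release and rise.

Call:
carry_out(
  hand=[1, 0.6, 0.3, 0, 0, 0, 0, 0, 0, 0],
  travel=[
    [-0.001, 0, 0],
    [-0.001, 0, 0],
    [-0.001, 0, 0],
    [-0.001, 0, 0],
    [-0.001, 0, 0],
    [-0.02, 0, 0],
    [-0.05, 0, 0],
    [-0.08, 0, 0],
    [-0.1, 0, 0],
    [-0.1, 0, 0],
  ],
  spin=[0, 0, 0, 0, 0, 0, 0, 0, 0, 0],
)

```text
clock: 13.18
position: [0.471, 0.1329, 0.2659]
ee_rot: [1.006, 1.324, -1.002]
ft_force: [-0.9, 0.5, -0.7]
width: 0.0851
```

```bash
python3 - <<'E'
from fit import *
s,p,R=tool();print(p,s["width"])
c=calibration("wrist");im=get_image("wrist");cv2.imwrite("pics/wrist8.png",im)
r=trace("lid_knob","wrist");m=r[0]["pixels"];print(r[0]["p"],r[0]["rect"])
P=contour(m);f=fitcirc([(c,P)],.072,[.468,.133,.138]);print("lid free",np.round(f[0],4),f[1])
def res(v):
    n=Rn.from_rotvec([v[3],v[4],0]).as_matrix();Q=np.array([proj(c,np.array(v[:3])+n@q) for q in circ([0,0,0],.072,180)])
    e=Q.mean(0);ap=np.arctan2(*(P-e).T);aq=np.arctan2(*(Q-e).T);o=np.argsort(aq)
    return np.hypot(*(P-e).T)-np.interp(ap,aq[o],np.hypot(*(Q-e).T)[o],period=2*np.pi)
s=least_squares(res,[*p[:2],.138,0,0],loss="soft_l1");print(np.round(s.x,4))
im=get_image("side");cv2.imwrite("pics/side8.png",cv2.resize(im[110:240,180:380],None,fx=4,fy=4,interpolation=cv2.INTER_CUBIC))
E
```

```text
[0.47095928 0.13291516 0.26590901] 0.08511026386953792
0.92 [315.9, 191.4, 173.9, 167.9]
lid free [0.4688 0.1331 0.1378] 0.4699670610605034
[ 0.4687  0.133   0.1381  0.009  -0.0061]
```

View pics/wrist8.png

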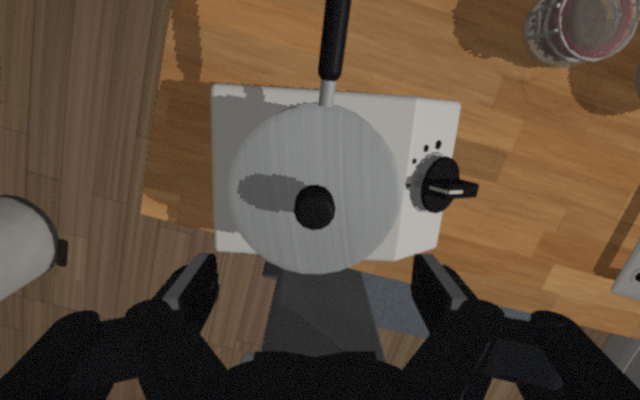

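View pics/side8.png

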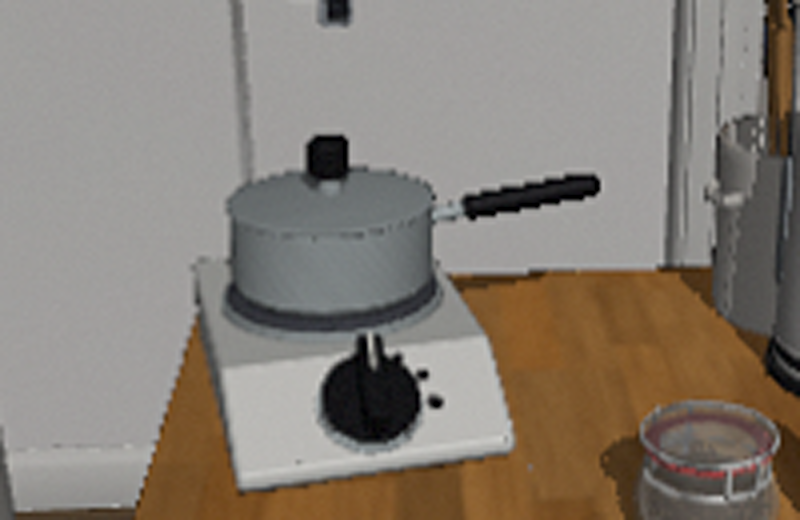

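Both views show the lid seated: fitted centre (0.469, 0.133), tilt about 0.01 rad, pan in place. I'll go over the knob now and turn the tool to the bar's direction.

```bash
python3 - <<'E'
from h import *
s,p,R=tool();print(np.arctan2(R[1,1],R[0,1]),np.round(to([.498,-.014,.2]),4))
E
```

```text
0.2746877074953323 [ 0.0627 -0.0116  0.1491]
```

Call:
carry_out(
  hand=[0, 0, 0, 0, 0, 0, 0, 0, 0, 0, 0],
  travel=[
    [0, -0.002, 0.03],
    [0, -0.004, 0.06],
    [0, -0.007, 0.09],
    [0, -0.009, 0.12],
    [0, -0.0116, 0.149],
    [0.02, -0.0116, 0.149],
    [0.04, -0.0116, 0.149],
    [0.06, -0.0116, 0.149],
    [0.06, -0.0116, 0.149],
    [0.06, -0.0116, 0.149],
    [0.06, -0.0116, 0.149],
  ],
  spin=[-0.18, -0.36, -0.54, -0.72, -0.9, -1.08, -1.26, -1.44, -1.51, -1.51, -1.51],
)

```text
clock: 14.7
position: [0.4977, -0.0138, 0.2022]
ee_rot: [-0.167, 1.568, 0.167]
ft_force: [-0.6, -0.3, 0.3]
width: 0.0852
```

```bash
python3 look.py 9 knob_grip wrist,side,scene
python3 - <<'E'
from h import *
import pickle
s,p,R=tool();print(np.arctan2(R[1,1],R[0,1]))
c=calibration("wrist");print(proj(c,[.498,-.014,.077]))
D=pickle.load(open("obs.pkl","rb"))["knob_grip"]
for o in D: print(o[0],o[1],np.round(o[3],1))
w=[(o[2],o[3]) for o in D]
X,e=tri(w);print(X,[x.tolist() for x in e])
E
```

```text
tcp [ 0.4977 -0.0138  0.2022] J [-0.2   0.08  1.77 -0.    1.3  -0.41] t 14.7
wrist cam [0.483 0.056 0.337] dir [ 0.055 -0.273 -0.96 ]
wrist knob_grip [([192.8, 315.3], 0.86)]
side cam [ 0.528 -0.845  0.473] dir [ 0.077  0.902 -0.425]
side knob_grip [([204.0, 271.8], 0.98)]
scene cam [0.163 0.466 0.783] dir [ 0.489 -0.493 -0.72 ]
scene knob_grip [([236.4, 362.1], 0.6)]
1.7844522523144322
[194.36002008 314.70273611]
wrist1 0.76 [ 13.4 144.8]
wrist2 0.61 [ 69.9 392.7]
wrist3 0.58 [154.3 413.5]
wrist9 0.86 [192.8 315.3]
side9 0.98 [204.  271.8]
scene9 0.6 [236.4 362.1]
[ 0.49592335 -0.01414782  0.06939352] [[3.9, 1.6], [2.5, -3.3], [1.3, -0.1], [-0.7, -2.5], [0.7, 0.6], [-2.6, -2.4]]
```

View pics/wrist9.png

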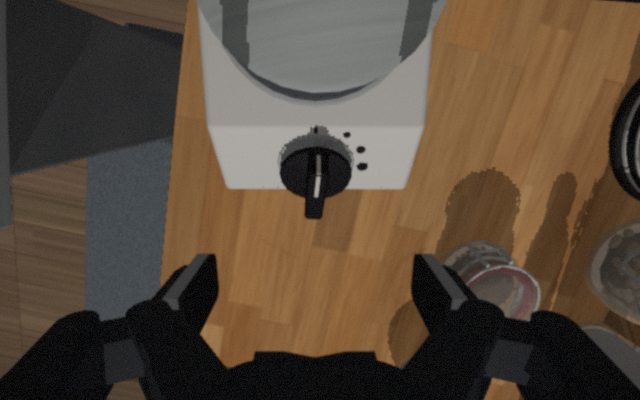

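The tool is aligned with the knob bar, which shows at about (190, 316). I'll check the knob pose estimate by overlaying the model.

```bash
cat > knob.py <<'E'
from h import *
Y=1.786;xh=np.array([np.cos(Y),np.sin(Y),0]);yh=np.array([-np.sin(Y),np.cos(Y),0]);zz=np.array([0,0,1.])
A=np.deg2rad(35);n=np.sin(A)*-xh+np.cos(A)*zz;e=np.cos(A)*xh+np.sin(A)*zz   # e up slope
rt=-yh # right (clockwise first moves pointer to right)
def pts(G,th,push=0):
    G=np.array(G)-push*n
    bx=np.cos(th)*e+np.sin(th)*rt;by=np.cross(n,bx)
    a=np.linspace(0,2*np.pi,60)
    fl=[G-.018*n+.032*(np.cos(t)*e+np.sin(t)*rt) for t in a]
    tip=[[G+.006*n+u*.03*bx+v*.008*by for u,v in((1,1),(1,-1),(-1,-1),(-1,1),(1,1))]]
    bot=[[G-.018*n+u*.03*bx+v*.008*by for u,v in((1,1),(1,-1),(-1,-1),(-1,1),(1,1))]]
    line=[[G+.006*n,G+.006*n+.03*bx]]
    return [fl]+tip+bot+line
def overlay(im,c,G,th,push=0,sc=6,half=(45,65),ctr=None):
    r0,c0=(proj(c,G) if ctr is None else ctr);r0,c0=int(r0)-half[0],int(c0)-half[1]
    z=cv2.resize(im[max(r0,0):r0+2*half[0],max(c0,0):c0+2*half[1]],None,fx=sc,fy=sc,interpolation=cv2.INTER_CUBIC)
    for pl,col in zip(pts(G,th,push),[(0,255,0),(0,0,255),(255,100,0),(0,255,255)]):
        q=np.array([(proj(c,x)[::-1]-[max(c0,0),max(r0,0)]+.5)*sc for x in pl]).astype(int);cv2.polylines(z,[q],False,col,1)
    return z
E
python3 - <<'E'
from knob import *
import pickle
D={o[0]:o[2] for o in pickle.load(open("obs.pkl","rb"))["knob_grip"]}
G=[.498,-.014,.077]
t=[overlay(cv2.imread(f"pics/{k}.png"),D[k],G,0.04,sc=3) for k in("wrist9","side9","wrist3","scene9")]
cv2.imwrite("pics/ovk9.png",np.vstack([np.hstack(t[:2]),np.hstack(t[2:])]))
E
```

```text
(no output)
```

View pics/ovk9.png

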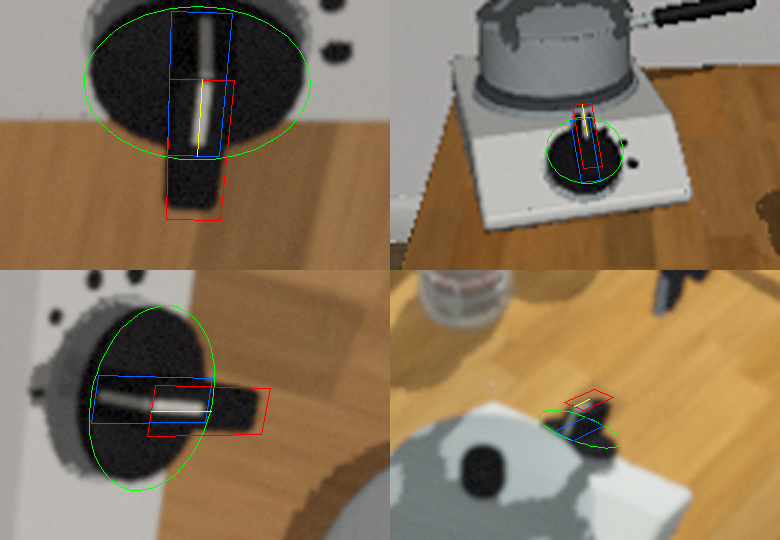

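```bash
python3 - <<'E'
from knob import *
import pickle
from scipy.optimize import minimize
c3,S=pickle.load(open("seg3.pkl","rb"))
V=[(c3,S["knob_grip"],"w3")]
for nme in("wrist","side"):
    c=calibration(nme);im=get_image(nme);cv2.imwrite(f"pics/{nme}10.png",im);r=trace("knob_grip",nme)
    print(nme,[(round(q["p"],2),np.round(q["rect"]).tolist(),int(q["pixels"].sum())) for q in r[:2]])
    V.append(({k:np.array(c[k]) for k in("mtx","k1","R","t")},r[0]["pixels"],nme))
pickle.dump(V,open("V.pkl","wb"))
SC=8
def sil(c,G,th,r0,c0,h,w):
    m=np.zeros((h*SC,w*SC),np.uint8);P=pts(G,th)
    G=np.array(G)
    back=[x-.002*n for x in P[0]]
    for grp in (P[0]+back,P[1]+P[2]):
        q=np.array([(proj(c,x)[::-1]-[c0,r0]+.5)*SC for x in grp]).astype(np.int32)
        cv2.fillConvexPoly(m,cv2.convexHull(q),1)
    return cv2.resize(m.astype(np.float32),(w,h),interpolation=cv2.INTER_AREA)
def cost(v,use=V):
    t=0
    for c,m,k in use:
        ys,xs=np.where(m);r0,c0=ys.min()-15,xs.min()-15;r0=max(r0,0);c0=max(c0,0)
        sub=m[r0:ys.max()+15,c0:xs.max()+15].astype(np.float32)
        t+=np.abs(sil(c,v[:3],v[3],r0,c0,sub.shape[1-1],sub.shape[1])-sub).sum()/sub.sum()
    return t
for use,nm in((V,"all"),(V[:2],"wrist"),(V[1:],"w9+side")):
    s=minimize(cost,[.497,-.014,.070,.03],args=(use,),method="Nelder-Mead",options=dict(initial_simplex=np.array([.497,-.014,.07,.03])+np.vstack([np.zeros(4),np.diag([.004,.004,.006,.08])]),xatol=1e-5,fatol=1e-5))
    print(nm,np.round(s.x,4),round(s.fun,3))
    if nm=="all": v=s.x
t=[]
for c,m,k in V:
    im=cv2.imread({"w3":"pics/wrist3.png","wrist":"pics/wrist10.png","side":"pics/side10.png"}[k]);t.append(overlay(im,c,v[:3],v[3],sc=3))
cv2.imwrite("pics/ovk10.png",np.vstack([np.hstack(t[:2]),np.hstack([t[2],t[2]*0])]))
E
```

```text
wrist [(0.76, [314.0, 178.0, 73.0, 81.0], 3377)]
side [(0.94, [272.0, 207.0, 30.0, 29.0], 498)]
all [ 0.4975 -0.0132  0.0696  0.0657] 0.173
wrist [ 0.4976 -0.0133  0.0689  0.0721] 0.098
w9+side [ 0.4973 -0.0133  0.0697  0.0651] 0.125
```

View pics/ovk10.png

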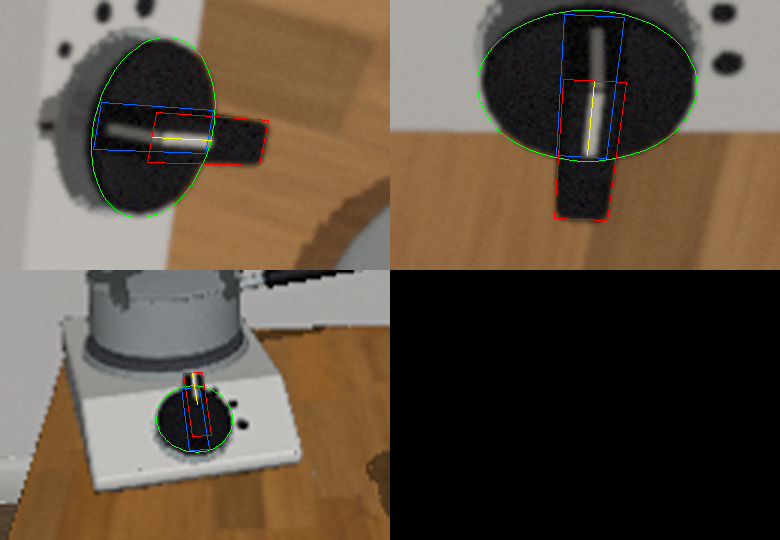

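The silhouette fit agrees across the views: knob_grip at (0.4975, -0.0132, 0.0695), θ ≈ 0.065. I'll descend around the bar, staying about 4 mm clear of the flange, and close.

```bash
python3 - <<'E'
from knob import *
print(np.round(to([.4975,-.0132,.067]),4))
s,p,R=tool();print(np.round(R.T@n,3),np.round(R.T@e,3),np.round(R.T@rt,3))
E
```

```text
[ 0.1358  0.0008 -0.    ]
[-0.819 -0.574 -0.001] [-0.574  0.819 -0.003] [-0.003  0.001  1.   ]
```

Call:
carry_out(
  hand=[0, 0, 0, 0, 0, 0],
  travel=[
    [0.04, 0.001, 0],
    [0.08, 0.001, 0],
    [0.11, 0.001, 0],
    [0.125, 0.001, 0],
    [0.136, 0.001, 0],
    [0.136, 0.001, 0],
  ],
  spin=[0, 0, 0, 0, 0, 0],
)

```text
clock: 15.95
position: [0.4976, -0.013, 0.0667]
ee_rot: [-0.168, 1.567, 0.168]
ft_force: [-0.0, -0.2, -0.0]
width: 0.0857
```

```bash
python3 - <<'E'
from knob import *
s,p,R=tool();print(np.round(p,4),np.round(s["ft_force"],1))
for k in("wrist","side"):
    c=calibration(k);im=get_image(k);cv2.imwrite(f"pics/{k}11.png",im)
im=cv2.imread("pics/side11.png");cv2.imwrite("pics/side11z.png",cv2.resize(im[110:240,180:380],None,fx=4,fy=4,interpolation=cv2.INTER_CUBIC))
E
```

```text
[ 0.4976 -0.013   0.0667] [-0.  -0.2 -0. ]
```

View pics/wrist11.png

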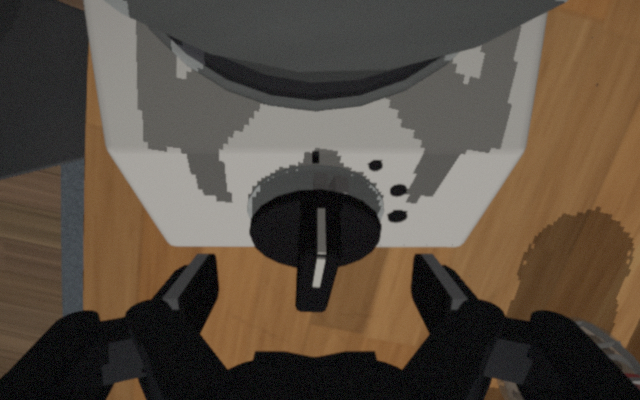

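View pics/side11z.png

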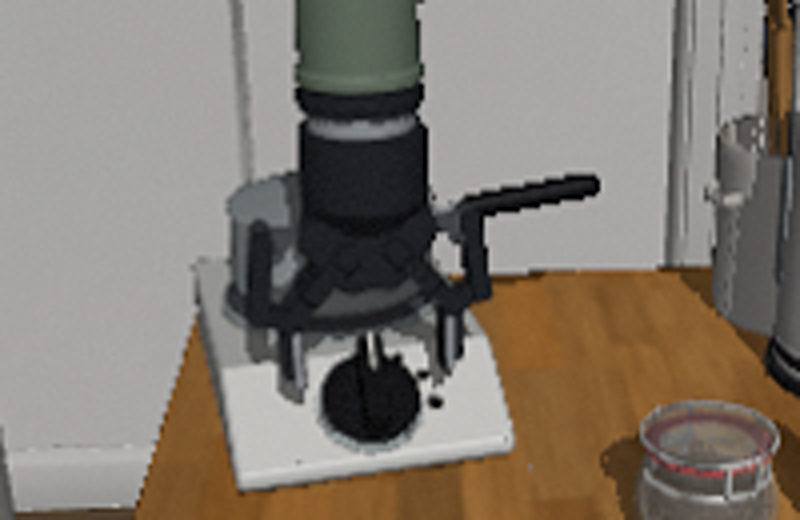

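The open fingers straddle the bar with no contact force. I'll close at 40 N.

Call:
carry_out(
  hand=[0.4, 0.7, 1, 1, 1, 1, 1],
  travel=[
    [0, 0, 0],
    [0, 0, 0],
    [0, 0, 0],
    [0, 0, 0],
    [0, 0, 0],
    [0, 0, 0],
    [0, 0, 0],
  ],
  spin=[0, 0, 0, 0, 0, 0, 0],
  grip_force=40,
)

```text
clock: 16.92
position: [0.4982, -0.0135, 0.0677]
ee_rot: [-0.169, 1.566, 0.167]
ft_force: [-2.2, -2.7, 4.0]
width: 0.0153
```

```bash
python3 - <<'E'
from knob import *
s,p,R=tool();print(np.round(p,4),np.round(s["ft_force"],1),np.round(s["moment"],2),s["width"],"Fn",n@s["ft_force"])
E
```

```text
[ 0.4982 -0.0135  0.0677] [-2.2 -2.7  4. ] [-0.47  0.39 -0.08] 0.015283541040915635 Fn 4.515354078792307
```

Call:
carry_out(
  hand=[1, 1, 1, 1],
  travel=[
    [0.0016, 0.0011, 0],
    [0.0033, 0.0023, 0],
    [0.005, 0.0034, 0],
    [0.005, 0.0034, 0],
  ],
  spin=[0, 0, 0, 0],
)

```text
clock: 17.42
position: [0.4976, -0.0103, 0.063]
ee_rot: [-0.17, 1.566, 0.167]
ft_force: [-4.1, -3.2, 6.8]
width: 0.0153
```

```bash
cat > st.py <<'E'
from knob import *
s,p,R=tool();print(np.round(p,4),np.round(s["ft_force"],1),np.round(s["moment"],2),round(s["width"],4),"Fn",round(n@s["ft_force"],1),"Fe",round(e@s["ft_force"],1),"Frt",round(rt@s["ft_force"],1),"axial",np.round(1000*(p-[.4982,-.0135,.0677])@np.c_[-n,e,rt],1),"yaw",round(np.arctan2(R[1,1],R[0,1]),3),"t",s["clock"])
E
python3 st.py
```

```text
[ 0.4976 -0.0103  0.063 ] [-4.1 -3.2  6.8] [-0.54  0.67 -0.04] 0.0153 Fn 6.9 Fe 2.0 Frt -4.7 axial [5.7 0.  0. ] yaw 1.785 t 17.425
```

Call:
carry_out(
  hand=[1, 1, 1, 1],
  travel=[
    [0.0016, 0.0011, 0],
    [0.0033, 0.0023, 0],
    [0.0045, 0.0031, 0],
    [0.0045, 0.0031, 0],
  ],
  spin=[0, 0, 0, 0],
)

```text
clock: 17.92
position: [0.4975, -0.009, 0.0611]
ee_rot: [-0.174, 1.566, 0.165]
ft_force: [-8.8, -7.8, 21.3]
width: 0.0151
```

```bash
python3 st.py
```

```text
[ 0.4975 -0.009   0.0611] [-8.8 -7.8 21.3] [-1.05  1.72  0.01] 0.0151 Fn 20.7 Fe 7.5 Frt -10.3 axial [ 8.  -0.   0.3] yaw 1.787 t 17.925
```

The knob is bottomed at 8.0 mm with 20.7 N axial. Now I'll start turning clockwise, keeping the axial push.

Call:
carry_out(
  hand=[1, 1, 1, 1],
  travel=[
    [0.003, 0.002, 0],
    [0.003, 0.002, 0],
    [0.003, 0.002, 0],
    [0.003, 0.002, 0],
  ],
  spin=[0.1, 0.2, 0.3, 0.3],
)

```text
clock: 18.42
position: [0.496, -0.0086, 0.0606]
ee_rot: [0.056, 1.575, -0.071]
ft_force: [-10.5, -6.2, 24.8]
width: 0.015
```

```bash
python3 st.py
```

```text
[ 0.496  -0.0086  0.0606] [-10.5  -6.2  24.8] [-0.99  3.03  0.68] 0.015 Fn 22.5 Fe 11.0 Frt -11.5 axial [ 8.8  0.3 -1.1] yaw 1.49 t 18.425
```

Call:
carry_out(
  hand=[1, 1, 1, 1, 1, 1],
  travel=[
    [0.003, 0.002, 0],
    [0.003, 0.002, 0],
    [0.003, 0.002, 0],
    [0.003, 0.002, 0],
    [0.003, 0.002, 0],
    [0.003, 0.002, 0],
  ],
  spin=[0.1, 0.2, 0.3, 0.38, 0.38, 0.38],
)

```text
clock: 19.18
position: [0.4946, -0.0096, 0.0617]
ee_rot: [0.342, 1.55, -0.371]
ft_force: [-15.1, -10.9, 36.9]
width: 0.0155
```

```bash
python3 st.py; python3 - <<'E'
from knob import *
for k in("wrist","side"):
    im=get_image(k);cv2.imwrite(f"pics/{k}12.png",im)
cv2.imwrite("pics/side12z.png",cv2.resize(im[110:240,180:380],None,fx=4,fy=4,interpolation=cv2.INTER_CUBIC))
E
```

```text
[ 0.4946 -0.0096  0.0617] [-15.1 -10.9  36.9] [-1.38  4.44  1.18] 0.0155 Fn 34.5 Fe 15.1 Frt -17.1 axial [ 7.5  0.4 -2.7] yaw 1.117 t 19.175
```

View pics/wrist12.png

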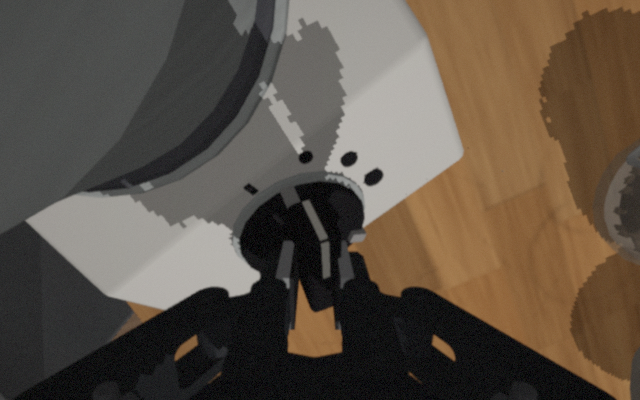

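View pics/side12z.png

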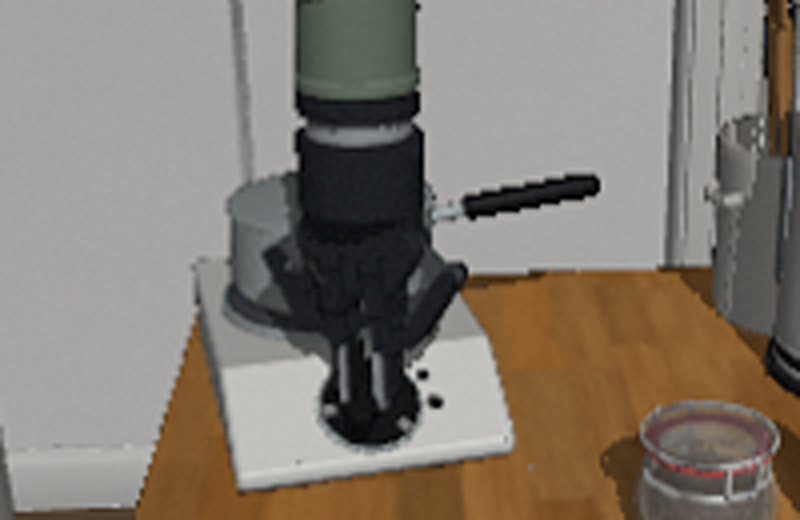

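```bash
python3 - <<'E'
from knob import *
c=calibration("wrist");im=cv2.imread("pics/wrist12.png");G=[.4975,-.0132,.0695]
t=[overlay(im,c,G,th,push=.008,sc=3,half=(65,65),ctr=(235,315)) for th in(.4,.55,.7)]
cv2.imwrite("pics/ovk12.png",cv2.resize(np.hstack(t),None,fx=.68,fy=.68,interpolation=cv2.INTER_AREA))
E
```

```text
(no output)
```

View pics/ovk12.png

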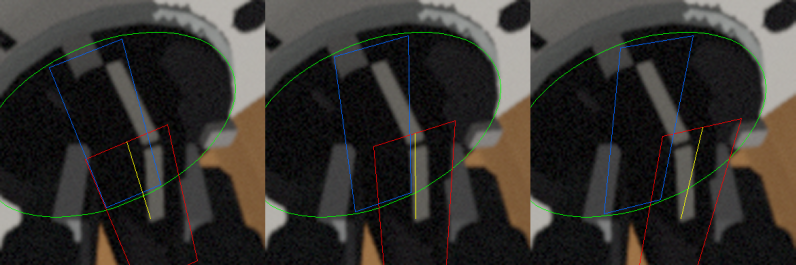

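The pointer is at about 0.5 rad, lagging the tool but still fully in (34 N axial). I'll keep turning with slightly less press and correct the sideways drift.

Call:
carry_out(
  hand=[1, 1, 1, 1, 1],
  travel=[
    [0.002, 0.0023, 0.0007],
    [0.002, 0.0023, 0.0007],
    [0.002, 0.0023, 0.0007],
    [0.002, 0.0023, 0.0007],
    [0.002, 0.0023, 0.0007],
  ],
  spin=[0.1, 0.2, 0.3, 0.3, 0.3],
)

```text
clock: 19.9
position: [0.4934, -0.0099, 0.0631]
ee_rot: [0.563, 1.503, -0.608]
ft_force: [-15.1, -9.5, 36.3]
width: 0.0152
```

```bash
python3 st.py; python3 - <<'E'
from knob import *
c=calibration("wrist");im=get_image("wrist");cv2.imwrite("pics/wrist13.png",im);G=[.4975,-.0132,.0695]
t=[overlay(im,c,G,th,push=.008,sc=3,half=(65,65),ctr=(235,315)) for th in(.6,.8,1.0)]
cv2.imwrite("pics/ovk13.png",cv2.resize(np.hstack(t),None,fx=.68,fy=.68,interpolation=cv2.INTER_AREA))
E
```

```text
[ 0.4934 -0.0099  0.0631] [-15.1  -9.5  36.3] [-0.83  4.62  1.18] 0.0152 Fn 33.2 Fe 15.9 Frt -16.8 axial [ 6.4  1.1 -3.9] yaw 0.823 t 19.9
```

View pics/ovk13.png

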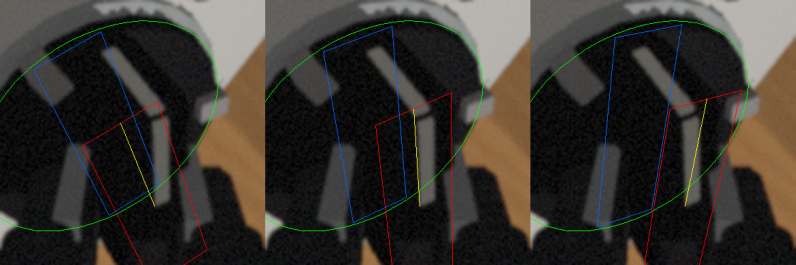

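View pics/wrist13.png

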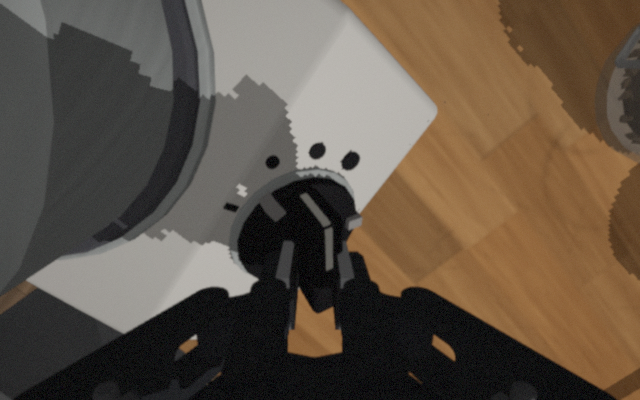

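The pointer is at about 0.85 rad, past the 0.58 release point. I'll turn a bit further with less press, and then release.

Call:
carry_out(
  hand=[1, 1, 1, 1, 1],
  travel=[
    [0.0008, 0.0023, 0.0009],
    [0.0008, 0.0023, 0.0009],
    [0.0008, 0.0023, 0.0009],
    [0.0008, 0.0023, 0.0009],
    [0.0008, 0.0023, 0.0009],
  ],
  spin=[0.1, 0.2, 0.27, 0.27, 0.27],
)

```text
clock: 20.58
position: [0.4931, -0.01, 0.0649]
ee_rot: [0.762, 1.437, -0.82]
ft_force: [-13.8, -6.4, 30.1]
width: 0.015
```

```bash
python3 st.py; python3 - <<'E'
from knob import *
c=calibration("wrist");im=get_image("wrist");cv2.imwrite("pics/wrist14.png",im);G=[.4975,-.0132,.0695]
t=[overlay(im,c,G,th,push=.008,sc=3,half=(65,65),ctr=(235,315)) for th in(.9,1.1,1.3)]
cv2.imwrite("pics/ovk14.png",cv2.resize(np.hstack(t),None,fx=.68,fy=.68,interpolation=cv2.INTER_AREA))
E
```

```text
[ 0.4931 -0.01    0.0649] [-13.8  -6.4  30.1] [-0.42  3.87  0.86] 0.015 Fn 26.6 Fe 14.5 Frt -14.8 axial [ 4.9  2.1 -4.3] yaw 0.558 t 20.575
```

View pics/ovk14.png

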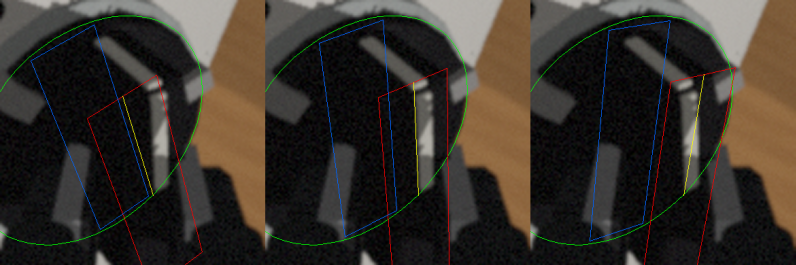

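View pics/wrist14.png

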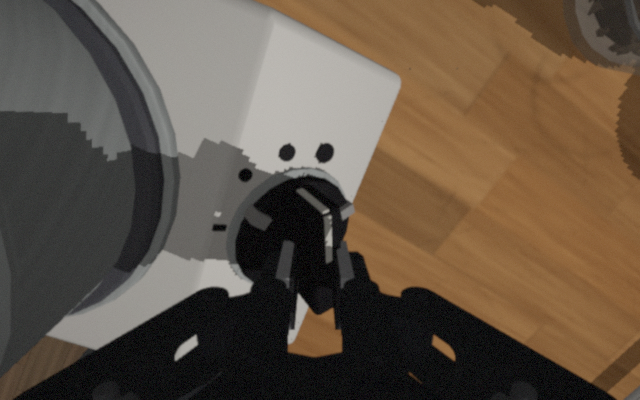

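The pointer is at about 1.1 rad. I'll back out along the knob axis while opening gradually, and then rise.

Call:
carry_out(
  hand=[1, 0.8, 0.75, 0.68, 0.62, 0.6, 0.5, 0.3, 0, 0],
  travel=[
    [-0.004, -0.001, 0.003],
    [-0.005, -0.001, 0.003],
    [-0.006, -0.001, 0.004],
    [-0.01, -0.001, 0.004],
    [-0.015, -0.001, 0.004],
    [-0.035, -0.001, 0.004],
    [-0.07, -0.001, 0.004],
    [-0.1, -0.001, 0.004],
    [-0.12, -0.001, 0.004],
    [-0.12, -0.001, 0.004],
  ],
  spin=[0, 0, 0, 0, 0, 0, 0, 0, 0, 0],
)

```text
clock: 21.88
position: [0.4993, -0.0109, 0.1865]
ee_rot: [0.763, 1.433, -0.818]
ft_force: [0.2, -0.3, -0.4]
width: 0.0856
```

```bash
python3 st.py; cat > chk.py <<'E'
from knob import *
from scipy.optimize import minimize
import sys
tag=sys.argv[1];G0=np.array([.4975,-.0132,.0695]);SC=8;V=[]
for k in("wrist","side"):
    c=calibration(k);im=get_image(k);cv2.imwrite(f"pics/{k}{tag}.png",im);r=trace("knob_grip",k)
    print(k,[(round(q["p"],2),np.round(q["rect"]).tolist()) for q in r[:2]])
    if r: V.append((c,r[0]["pixels"],im))
def cost(v):
    t=0
    for c,m,_ in V:
        ys,xs=np.where(m);r0,c0=max(ys.min()-15,0),max(xs.min()-15,0);sub=m[r0:ys.max()+15,c0:xs.max()+15].astype(np.float32)
        P=pts(G0,v[0],v[1]);M=np.zeros((sub.shape[0]*SC,sub.shape[1]*SC),np.uint8)
        for g in(P[0]+[x-.002*n for x in P[0]],P[1]+P[2]):
            q=np.array([(proj(c,x)[::-1]-[c0,r0]+.5)*SC for x in g]).astype(np.int32);cv2.fillConvexPoly(M,cv2.convexHull(q),1)
        t+=np.abs(cv2.resize(M.astype(np.float32),sub.shape[::-1],interpolation=cv2.INTER_AREA)-sub).sum()/sub.sum()
    return t
best=min(((cost([th,0]),th) for th in np.arange(0,1.8,.05)))
s=minimize(cost,[best[1],0],method="Nelder-Mead",options=dict(initial_simplex=[[best[1],0],[best[1]+.1,0],[best[1],.004]]));print("theta,push",np.round(s.x,4),round(s.fun,3))
t=[overlay(V[0][2],V[0][0],G0,th,sc=3,half=(60,65)) for th in(s.x[0],)]+[overlay(V[-1][2],V[-1][0],G0,s.x[0],sc=3,half=(60,65))]
cv2.imwrite(f"pics/ovk{tag}.png",np.hstack(t))
E
python3 chk.py 15
```

```text
[ 0.4993 -0.0109  0.1865] [ 0.2 -0.3 -0.4] [ 0.03 -0.01 -0.04] 0.0856 Fn -0.1 Fe -0.5 Frt 0.1 axial [-96.   70.1   1.6] yaw 0.558 t 21.875
wrist [(0.69, [300.0, 187.0, 69.0, 86.0]), (0.18, [100.0, 128.0, 195.0, 256.0])]
side [(0.71, [273.0, 210.0, 28.0, 27.0])]
theta,push [1.1145e+00 6.0000e-04] 0.105
```

View pics/ovk15.png

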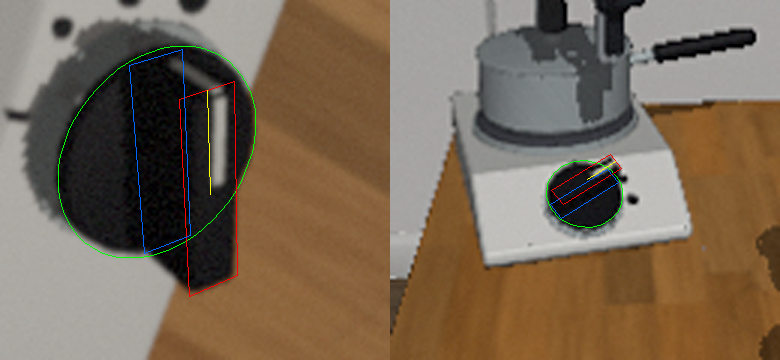

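View pics/wrist15.png

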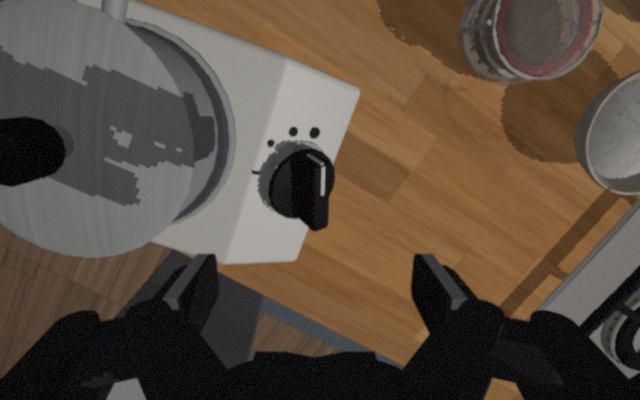

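The knob fits at θ ≈ 1.11, with push about 0.6 mm (sprung out). I'll do a last check of the lid and pan from a clear pose.

```bash
python3 -c "
from h import *
print(np.round(to([.42,.08,.27]),3))"
```

```text
[-0.086 -0.021 -0.117]
```

Call:
carry_out(
  hand=[0, 0, 0, 0, 0, 0],
  travel=[
    [-0.05, 0, 0],
    [-0.085, -0.005, -0.03],
    [-0.085, -0.01, -0.06],
    [-0.085, -0.015, -0.09],
    [-0.085, -0.02, -0.117],
    [-0.085, -0.02, -0.117],
  ],
  spin=[0, 0, 0, 0, 0, 0],
)

```text
clock: 22.82
position: [0.4192, 0.0808, 0.2675]
ee_rot: [0.759, 1.443, -0.82]
ft_force: [0.7, -0.6, 0.1]
width: 0.0854
```

```bash
python3 chk.py 16; python3 - <<'E'
from fit import *
s,p,R=tool();print(p)
c=calibration("wrist");im=get_image("wrist")
r=trace("lid_knob","wrist");print(r[0]["p"],r[0]["rect"])
P=contour(r[0]["pixels"]);P=P[(P[:,0]>1)&(P[:,1]>1)]
def res(v):
    n=Rn.from_rotvec([v[3],v[4],0]).as_matrix();Q=np.array([proj(c,np.array(v[:3])+n@q) for q in circ([0,0,0],.072,180)])
    e=Q.mean(0);ap=np.arctan2(*(P-e).T);aq=np.arctan2(*(Q-e).T);o=np.argsort(aq)
    return np.hypot(*(P-e).T)-np.interp(ap,aq[o],np.hypot(*(Q-e).T)[o],period=2*np.pi)
s=least_squares(res,[.469,.133,.138,0,0],loss="soft_l1");print("lid",np.round(s.x,4))
im=get_image("side");cv2.imwrite("pics/side17z.png",cv2.resize(im[110:300,180:430],None,fx=3,fy=3,interpolation=cv2.INTER_CUBIC))
S,Z=calibration("scene"),calibration("side");get_image("scene")
for l in["salt_bowl","jar_oats","oil_bottle_old","pan_rim","hotplate"]:
    a=place_of(l,"scene");b=place_of(l,"side")
    if a and b: print(l,np.round(tri([(S,a[0]["at"]),(Z,b[0]["at"])])[0],4))
E
```

```text
wrist [(0.73, [420.0, 147.0, 61.0, 71.0]), (0.65, [588.0, 38.0, 104.0, 71.0])]
side [(0.61, [273.0, 209.0, 29.0, 27.0])]
theta,push [1.0793e+00 2.0000e-04] 0.163
[0.42109628 0.07940177 0.2683398 ]
0.9 [289.2, 95.5, 187.4, 191.1]
lid [ 0.4686  0.1341  0.1369 -0.0338 -0.0259]
salt_bowl [ 0.6845 -0.2314 -0.001 ]
jar_oats [ 0.6966 -0.0858 -0.0013]
oil_bottle_old [ 0.7969 -0.1826  0.0052]
hotplate [ 4.668e-01  1.273e-01 -4.000e-04]
```

View pics/wrist16.png

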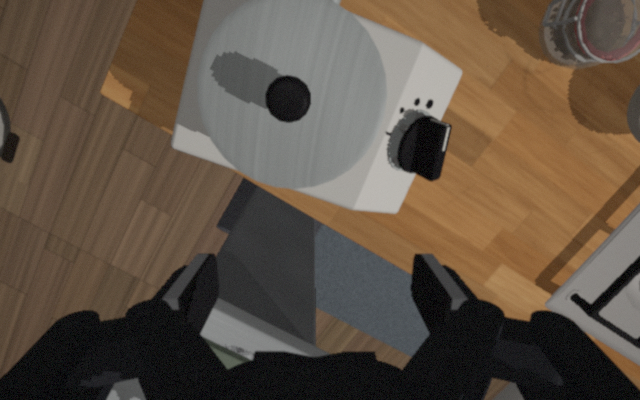

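View pics/side17z.png

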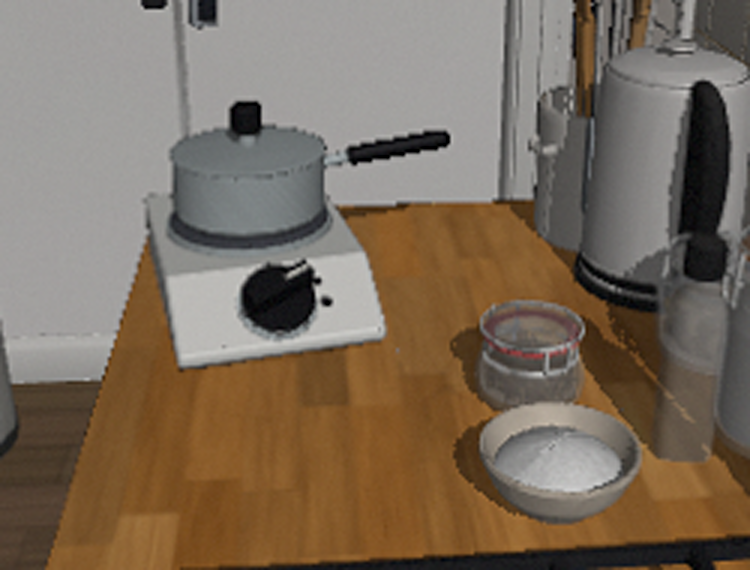

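```bash
python3 -c "
from rig import env
print(env.observe()['ft_force']);print(env.close_job())"
```

```text
[-0.04617137  0.33862268 -0.9645249 ]
the job is handed in; nothing more can be done
None
```

I set the lid on the pan and switched the hotplate on to the middle dot, then handed the job in at about 23 s. The hand-in gave no verdict.

- **Lid:** I lowered it onto the rim until it made firm contact, then released it. Right after release it fitted centred on the pan within about 1 mm, with a tilt of about 0.01 rad. A last fit showed about 0.04 rad of tilt, but the image edge cut the lid's outline there, so I don't trust it. The last side picture shows the lid flush and the pan on the plate.
- **Knob:** I pushed it in fully (8.0 mm, about 21 N) and turned it clockwise while holding it in until well past 0.58 rad. Then I backed out and let it spring out. Two outline fits put it at 1.11 and 1.08 rad against the 1.15 target, pushed in by less than 1 mm.
- **Worktop:** The bowl, jar and bottle measured within about 6 mm of where they started, which is about the accuracy of the measurement. In the last check the gripper was clear and the force readings were near zero.

The bar lagged the fingers by roughly a quarter turn of a radian during the turn. The tool only points straight down while the knob's axis is tilted 35°, so I stopped on what the camera showed rather than on the commanded angle.

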